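# Hold the fresh hygiene slide home in the reader

### The job

Two clear hygiene test slides lie on the table; the one lying label down has already been read and stays where it is. Take the one lying label up - with its notched frosted end pointing away from you, the notch is at the right-hand corner - and push it into the mouth of the slide reader, frosted end first and label still up, fully home against the spring inside. The spring would push it out again, so finish while still holding it there, and do not disturb the things standing around.

Things in the scene. Friction and masses are not known exactly. Their poses are not given: they have to be found in the camera images.
- slide: the fresh test slide, a clear plastic plate 90 x 30 x 7 mm lying flat, label up, on a black mat 2 mm thick, at any yaw; 30 g. Origin at the centre of its underside; +x along its length to the frosted end (the last 20 mm, frosted on the label face only), +z up out of the label face. A square notch 10 x 10 mm is cut from the corner at +x, -y. Grip it across its 30 mm width near the clear end.
- slide_tip (a point): middle of the frosted end's edge of the fresh slide, half way up its thickness (45 mm from its centre); the remaining width of that edge is 20 mm, the notch takes the rest
- slide_grip (a point): on the fresh slide's centre line, 20 mm from its clear end, half way up its thickness: a good place to grip
- done_slide: the slide that has been read: the same plate lying label down on the mat at any yaw, so seen from above with the notched end away from you the notch is at the left-hand corner. Origin at the centre of its underside as it lies, +x to its frosted end, +z up, notch at +x, +y. Leave it alone.
- reader: the slide reader, a white bench box fixed to the table, 130 mm deep, 120 wide, 62 high (the sloping display at its back reaches about 90 mm). Origin at the centre of its underside. The mouth is in the -x face; a slide goes in level along the reader's +x. Its top carries a moulded outline of a slide with its notch.
- reader_mouth (a point): centre of the mouth in the plane of the front face, 33.5 mm above the table (mid-thickness of a slide on the channel's floor). Axes as the reader's. The mouth, 43 x 16.5 mm, narrows within 8 mm to a channel 33 wide, 10.5 high, floor 30 above the table. 33.5 mm in, a fixed key fills its -y corner: only a notched end with the label up passes, any other stops short of the ejector.
- ejector (a joint): travel of the sprung ejector in the channel, m: 0 at rest (its face 34 mm behind the front face), 0.008 at its stop, with the slide fully home and its tip 42 mm behind the front face. It pushes back with 2 N at rest and 5 N at the stop.
- timer: white kitchen timer, 34 x 66 x 62 mm, loose bystander; origin at the centre of its underside
- salt_shaker: salt shaker, 44 mm across, 90 mm high, loose bystander; origin at the centre of its underside
- marker_black: marker pen lying beside the mat, 131 mm long, 15 mm thick, loose bystander; origin at the centre of its underside
Not all that is in view belongs to the job. Leave any brown look-alike of the slide alone.

How it is judged:
By the outcome, as a careful person would: the job done as asked, in the order asked, and still so for the second after the job is handed in, while the arm keeps its last pose, push and grip.
It also fails if it takes over 38 s, if anything falls off the work surface, if the arm or the gripper's body presses on something with over 40 N, if the wrist force passes 120 N, or if a joint passes its speed limit or range.

### The arm

A 6-joint arm with a two-finger parallel gripper is mounted at the origin on a cart in front of the work surface, level with it; the furniture and walls round the work are solid. World frame = base frame: x ahead of the robot, y to its left, z up, the work surface at z = 0. Lengths are in mm, angles in rad, forces in N, time in s.
With the tool pointing down it reaches from about 350 to 725 mm from the base axis. Payload 6 kg.
Tool frame: the origin (TCP) lies at the very end of the fingers, on their centre line; the grasp point (between the pads) lies 19 mm behind it; z points along the fingers, y is the line along which they close (so a half turn about z gives the same grasp; the last joint's range is limited). The gripper opens to 85 mm and grips with 20 to 120 N. Pads are 22 mm wide; open, the fingers measure 114 mm over their backs; the gripper's body (76 mm by 85 mm) begins 54 mm behind the grasp point. The pads swing forward as they close: fully open they stand 13 mm farther back than shut.
Start: joints at [0.334, 0.04, 0.085, 0, -1.615, -0.334], TCP at [599.975, 0.017, 196.261] pointing down, gripper open.
Joint ranges: [-2.56, 2.56], [-1.29, 2.01], [-1.08, 1.49], [-3.29, 1.98], [-2.81, -0.18], [-2.99, 2.99]. Speed limits (rad/s): [2.57, 2.57, 3.01, 3.14, 3.14, 3.14].

### API

Orientations are given as a rotation vector (axis times angle).
In Python, from station import telemetry, cams, arm gives the robot as it stands.
- The arm moves only by the tool apply_moves, never from a script. Its argument "rows" is a list of rows, each an object with "linear": the shift along the tool's x, y, z in units of 40 mm (1.0 is 40 mm), a list of three; "twist": the turn, a rotation vector about the tool's x, y, z in units of 6 degrees (1.0 is 6 degrees), a list of three; "claw": the finger opening in mm, from 0 to 85.4. In form: [{"linear": [dx, dy, dz], "twist": [wx, wy, wz], "claw": claw}, ...]. A call has 1 to 8 rows; each row shifts and turns the commanded pose from where the row before left it, along the tool's axes as they then stand; what a row does not reach is not made up. A row lasts 1/12 s, in which the tool goes at most 41.7 mm and 7.16 degrees, less where a joint would pass 70% of its speed; a pose out of reach is approached as far as the arm can. A call is refused whole if a number of a shift passes 1 or a number of a turn 1, either way. A call with a gripper value outside its range is refused whole. The fingers move at their own pace and stop on an object; "grip_force" is the grip in N (left out, the last holds). Time passes only in rows, so rows that do not move let the fingers close. It gives the time, the measured TCP pose, the force, the opening and the grip force at its end, in the units of the state.
- telemetry.state(): the state, without advancing time (a new reading comes with each control period).
- cams.get_image(name): name is "scene" or "side" or "wrist"; returns (picture, depth): 420x560x3 uint8, blue, green, red; 420x560 float32, mm along the optical axis (not along the pixel's ray), 0 where there is no reading.
- cams.calibration(name): a dict with "intrinsics" (3x3 intrinsics, pixels), "T" (4x4, takes a point from camera to world coordinates). Camera axes: x right, y up, looking along -z (the intrinsics and any distortion apply to the point x, -y, -z); pixel columns grow to the right and rows downward; lengths in mm; the calibration is good to about 2 mm. A picture is of the moment at which its call begins: read the wrist's pose just before it. calibration takes no time and is no camera call; for the wrist camera it gives the pose at the moment of the call.
- arm.hand_in(): hands the job in; it is judged then, once.
The state is a dict: "time_s": time; "qpos": joint angles; "dq": joint speeds; "tau": joint torques, N m; "eef_pos": TCP position; "ee_rot": TCP orientation; "ft_force": force on the tool from outside, world axes, zero at the start; "moment": the same for the moment, N m; "opening": finger opening in mm; "finger_force": force on a finger pad.
Only numpy, scipy, OpenCV 4.12 (cv2) and the standard library are available. Lean on these libraries where they do the work, as an engineer would, in place of code of your own. Each camera call takes 0.05 s, during which the arm holds its last target. There are 200 camera calls.

## Working session

There is one attempt and no reset: what is moved stays moved. The work goes in short steps, Python scripts to look and compute and a tool call to move; the robot and the scene stay as the last step left them, time stands still between calls to the robot, and variables do not carry over. Pictures are saved under pics/ and viewed, at most 10 in all, crops included, and the job is handed in when it is done.

Besides the shell and the picture viewer there is one more tool, called after "Call:" as name(argument=value, ...), one argument or row to a line, values as JSON. apply_moves: Moves the arm, as the interface text tells. Its arguments: {"type":"object","properties":{"rows":{"type":"array"},"grip_force":{"type":"number"}},"required":["rows"]}

```bash
mkdir -p pics; ls; cat > h.py <<'E'
import numpy as np, cv2, json
from station import telemetry, cams, arm
def snap(n,tag):
    c=cams.calibration(n); im,d=cams.get_image(n)
    cv2.imwrite(f'pics/{tag}.png',im); np.savez(f'pics/{tag}.npz',im=im,d=d,K=c['intrinsics'],T=c['T'])
def load(tag): return np.load(f'pics/{tag}.npz')
def ray(z,u,v):
    K=z['K'];T=z['T'];p=np.array([(u-K[0,2])/K[0,0],-(v-K[1,2])/K[1,1],-1.]);return T[:3,3],T[:3,:3]@p
def onz(z,u,v,h):
    o,r=ray(z,u,v);return o+r*(h-o[2])/r[2]
def bydepth(z,u,v):
    o,r=ray(z,u,v);return o+r*z['d'][int(v),int(u)]
E
python3 - <<'E'
from h import *
for n in ('scene','wrist'):
    snap(n,n+'0')
    z=load(n+'0');print(z['K'],z['T'],[k for k in cams.calibration(n)])
a=cv2.imread('pics/scene0.png');print(telemetry.state())
E
```

```text
pics
[[487.25367374   0.         281.41012531]
 [  0.         487.25367374 202.38598976]
 [  0.           0.           1.        ]] [[ 5.45654216e-01  4.42761154e-01 -7.11494228e-01 -1.48200460e+02]
 [-8.37983076e-01  2.81426303e-01 -4.67529251e-01 -6.42311417e+02]
 [-6.77059996e-03  8.51329429e-01  5.24587802e-01  5.65289630e+02]
 [ 0.00000000e+00  0.00000000e+00  0.00000000e+00  1.00000000e+00]] ['intrinsics', 'T']
[[292.60265516   0.         278.87202235]
 [  0.         292.60265516 211.79211499]
 [  0.           0.           1.        ]] [[-9.99998149e-01 -5.06050482e-04  1.85655306e-03  6.00339132e+02]
 [-1.13782009e-05 -9.63229179e-01 -2.68681128e-01 -6.81564935e+01]
 [ 1.92425229e-03 -2.68680651e-01  9.63227390e-01  3.72643252e+02]
 [ 0.00000000e+00  0.00000000e+00  0.00000000e+00  1.00000000e+00]] ['intrinsics', 'T']
{'time_s': 0.1, 'qpos': array([ 3.33693506e-01,  4.07657173e-02,  8.38961015e-02, -4.45021467e-04,
       -1.61551087e+00, -3.33709890e-01]), 'dq': array([ 0.00119013, -0.00178091,  0.00305806,  0.00119734,  0.00187109,
        0.00033506]), 'tau': array([-5.15327309e-03, -3.69345725e+01,  3.48282552e+01,  6.95181236e+00,
       -4.58455834e-03,  1.14540936e-05]), 'eef_pos': array([5.99635566e+02, 7.55764136e-02, 1.95355633e+02]), 'ee_rot': array([ 2.22057404e+00, -2.22056703e+00, -1.71381846e-03]), 'ft_force': array([ 0.06210242, -0.31346729,  0.19110141]), 'moment': array([ 0.01615041,  0.01675442, -0.01053588]), 'finger_force': 0.0, 'opening': 85.65477760732173}
```

View pics/scene0.png

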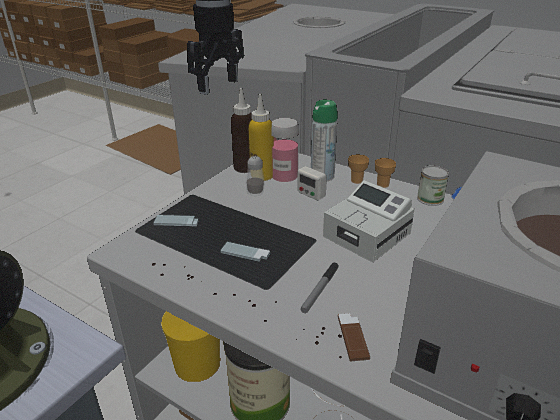

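View pics/wrist0.png

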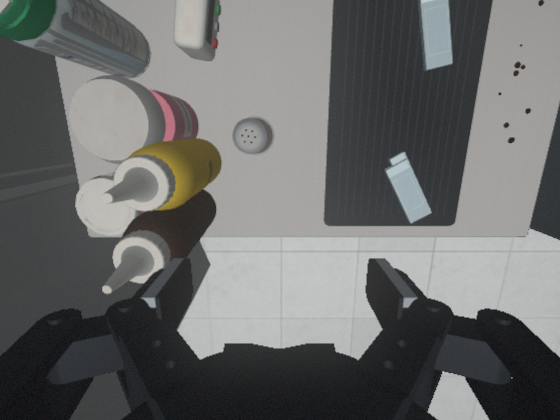

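The scene shows two clear slides on the mat, at scene (176,221) / wrist (408,187) and scene (245,251) / wrist (436,35). There is also a brown look-alike at scene (353,338), off the mat, and the reader is at (370,220). I'll enlarge both slides to find the notches.

```bash
python3 - <<'E'
from h import *
s=load('scene0');w=load('wrist0')
def crop(im,x,y,W,H,f): return cv2.resize(im[y:y+H,x:x+W],None,fx=f,fy=f,interpolation=cv2.INTER_CUBIC)
a=crop(s['im'],145,205,67,30,6)[:180,:400]; b=crop(s['im'],212,233,67,35,6)[:210,:400]
c=crop(w['im'],370,140,80,90,5);d=crop(w['im'],390,0,80,80,5)
out=np.zeros((600,800,3),np.uint8)
out[:a.shape[0],:a.shape[1]]=a;out[:b.shape[0],400:400+b.shape[1]]=b
out[215:215+385,:c.shape[1]]=c[:385];out[215:215+385,400:400+d.shape[1]]=d[:385]
cv2.imwrite('pics/c1.png',out)
for n,p in dict(A=(176,221),B=(245,251),mat1=(220,215)).items():
  print(n,bydepth(s,*p).round(1),onz(s,*p,9).round(1))
for n,p in dict(A=(408,187),B=(436,35)).items(): print(n,bydepth(w,*p).round(1),onz(w,*p,9).round(1))
E
```

```text
A [429.3  -3.2   8.7] [429.   -3.5   9. ]
B [ 425.  -183.     8.1] [ 424.1 -183.7    9. ]
mat1 [507.8 -54.3  -1.9] [495.2 -65.6   9. ]
A [436.5   1.    8.4] [436.7   0.9   9. ]
B [ 425.6 -169.7    8.3] [ 426.  -169.5    9. ]
```

View pics/c1.png

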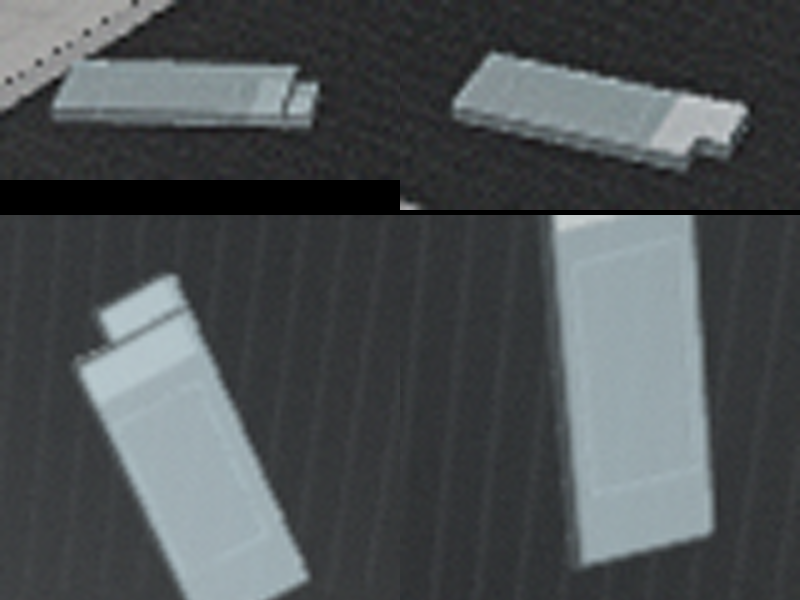

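The slide at scene (176,221) has its frosted end pointing up in the wrist view and its notch on the left, so it lies label down and is the done one. The slide at scene (245,251) has its notch on the right when looking toward the frosted end, and the frost is bright on its top face. That makes it the fresh one, label up. Next I'll measure the reader and look from the side camera.

```bash
python3 - <<'E'
from h import *
snap('side','side0')
s=load('scene0');t=load('side0')
print(t['T'].round(3),t['K'][0,0])
# reader crop enlarged + side
a=cv2.resize(s['im'][165:265,305:425],None,fx=3.3,fy=3.3,interpolation=cv2.INTER_CUBIC)
out=np.zeros((600,800,3),np.uint8);out[:330,:396]=a
b=cv2.resize(t['im'],(400,300));out[:300,400:]=b
c=s['im'][175:290,140:290];out[330:330+270,:352]=cv2.resize(c,(352,270))
cv2.imwrite('pics/c2.png',out)
K=s['K'];T=s['T'];d=s['d']
v,u=np.mgrid[160:270,310:425]
P=np.stack([(u-K[0,2])/K[0,0],-(v-K[1,2])/K[1,1],-np.ones(u.shape)],-1)*d[160:270,310:425,None]
P=P@T[:3,:3].T+T[:3,3]
m=(abs(P[...,2]-62)<3)
Q=P[m][:,:2];r=cv2.minAreaRect(Q.astype(np.float32));print(m.sum(),r,cv2.boxPoints(r).round(1).tolist())
E
```

```text
[[ 9.60000e-01  1.68000e-01 -2.26000e-01  2.85721e+02]
 [-2.81000e-01  6.29000e-01 -7.25000e-01 -9.32339e+02]
 [ 2.00000e-02  7.59000e-01  6.50000e-01  7.06420e+02]
 [ 0.00000e+00  0.00000e+00  0.00000e+00  1.00000e+00]] 455.2168915930399
1507 ((634.1111450195312, -329.794677734375), (249.9875946044922, 246.10162353515625), 25.014389038085938) [[468.79998779296875, -271.1000061035156], [572.9000244140625, -494.20001220703125], [799.4000244140625, -388.5], [695.2999877929688, -165.39999389648438]]
```

View pics/c2.png

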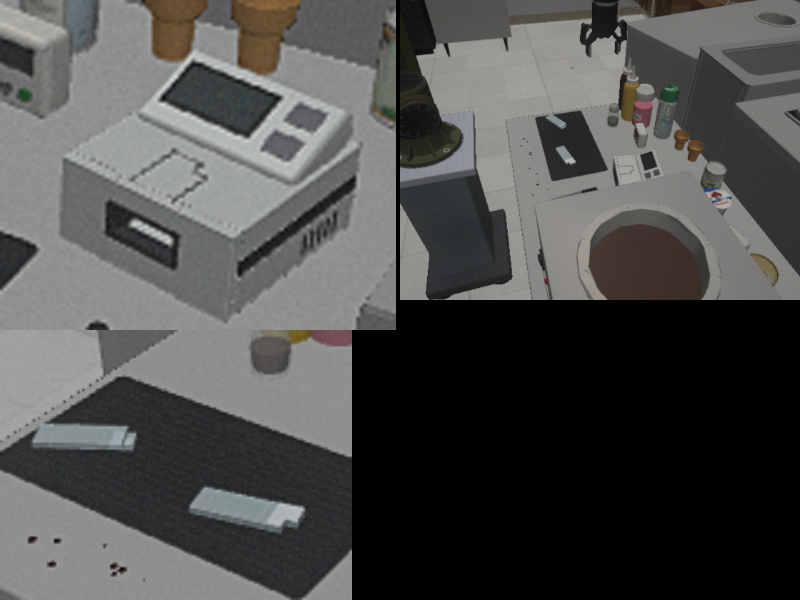

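The reader's front top edge runs from scene (324,213) to (376,237). Its mouth is centred near (348,236), and the moulded outline on top points away from the mouth.

```bash
python3 - <<'E'
from h import *
s=load('scene0')
f=lambda x,y:(305+x/3.3-.35,165+y/3.3-.35)
a=onz(s,*f(62,158),61);b=onz(s,*f(235,237),61)
print(a,b,np.linalg.norm(a-b),np.degrees(np.arctan2(a[1]-b[1],a[0]-b[0]))-90, (a+b)/2)
a2=onz(s,*f(63,228),0);b2=onz(s,*f(228,319),0);print(a2,b2,np.linalg.norm(a2-b2),(a2+b2)/2)
mouth=[onz(s,*f(105,202),41),onz(s,*f(178,236),41),onz(s,*f(178,269),26),onz(s,*f(106,235),26)]
for m in mouth:print(m.round(1))
# slide B corners in crop c1 (scale6, origin 212,233) 
g=lambda x,y:(212+x/6-.4,233+y/6-.4)
for p in [(92,53),(55,103),(285,160),(350,100)]: print(onz(s,*g(*p),9).round(1))
E
```

```text
[ 547.85848409 -280.60865438   61.        ] [ 529.09439351 -396.47142599   61.        ] 117.37236871750217 -9.199236900059205 [ 538.4764388  -338.54004018   61.        ]
[ 563.73121386 -275.21919169    0.        ] [ 536.20653925 -395.36943216    0.        ] 123.26267884428442 [ 549.96887656 -335.29431193    0.        ]
[ 547.8 -309.7   41. ]
[ 539.8 -359.6   41. ]
[ 530.8 -365.1   26. ]
[ 538.2 -316.3   26. ]
[ 429.7 -136.2    9. ]
[ 402.6 -143.     9. ]
[ 418.  -220.4    9. ]
[ 453.7 -220.1    9. ]
```

Call:
apply_moves(
  rows=[
    {"linear": [0.7, 0.62, 0], "twist": [0, 0, 0], "claw": 85},
    {"linear": [0.7, 0.62, 0], "twist": [0, 0, 0], "claw": 85},
    {"linear": [0.7, 0.62, 0], "twist": [0, 0, 0], "claw": 85},
    {"linear": [0.7, 0.62, 0], "twist": [0, 0, 0], "claw": 85},
    {"linear": [0.7, 0.62, 0], "twist": [0, 0, 0], "claw": 85},
    {"linear": [0.7, 0.62, 0], "twist": [0, 0, 0], "claw": 85},
    {"linear": [0, 0, 0], "twist": [0, 0, 0], "claw": 60},
    {"linear": [0, 0, 0], "twist": [0, 0, 0], "claw": 60},
  ],
)

```text
time_s: 0.82
eef_pos: [450.3, -169.1, 196.8]
ee_rot: [-2.218, 2.224, -0.001]
ft_force: [0.7, -0.1, -0.4]
opening: 63.3
finger_force: 0.0
```

```bash
python3 - <<'E'
from h import *
s=telemetry.state();print(s['time_s'],s['eef_pos'],s['ee_rot'],s['qpos'],s['opening'])
snap('wrist','w1');im=load('w1')['im']
cv2.imwrite('pics/w1b.png',cv2.resize(im[0:300,100:500],(800,600),interpolation=cv2.INTER_CUBIC))
E
```

```text
0.8167 [ 450.3158224  -169.0954694   196.77767234] [-2.21787698e+00  2.22350580e+00 -1.33399397e-03] [ 6.15533188e-02 -2.82200085e-01 -2.08488837e-01 -6.25814651e-05
 -1.64315218e+00 -6.40925996e-02] 63.30541861345103
```

View pics/w1b.png

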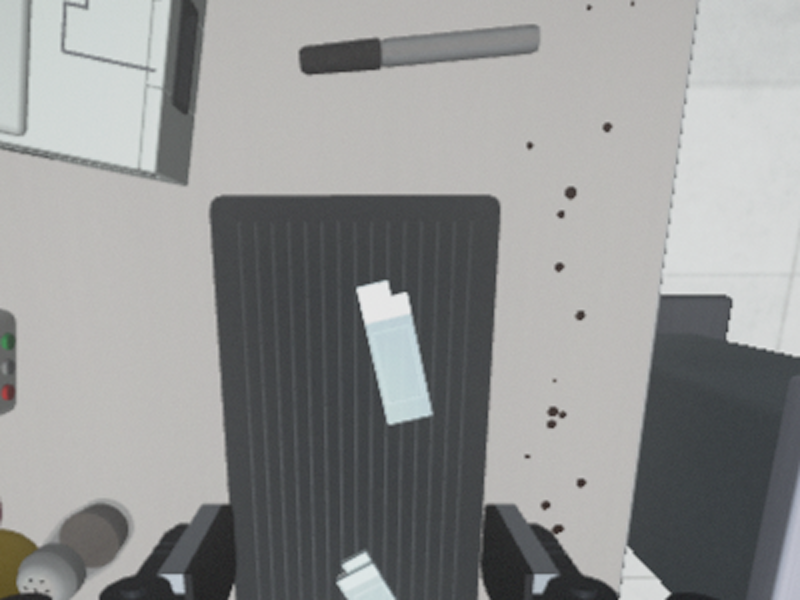

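The fresh slide spans (357,287) to (432,413) in this 2x crop. Its frosted end is up and its notch is on the right, which confirms it is label up. The reader's front left corner is at about (157,176) on top and (187,184) at the base.

```bash
python3 - <<'E'
from h import *
z=load('w1');im=z['im']
# slide segmentation for subpixel
hs=cv2.cvtColor(im,cv2.COLOR_BGR2GRAY)[130:220,265:330];m=(hs>105).astype(np.uint8)
c=max(cv2.findContours(m,0,2)[0],key=cv2.contourArea);
P=np.array([onz(z,p[0][0]+265,p[0][1]+130,9)[:2] for p in c],np.float32)
r=cv2.minAreaRect(P);print(r,cv2.boxPoints(r).round(1).tolist())
g=lambda x,y:(100+x/2-.25,y/2-.25)
for p,h in [((357,287),9),((387,281),9),((388,424),9),((432,413),9),((157,176),62),((187,184),0),((172,0),62),((206,0),0)]:
    print(p,onz(z,*g(*p),h).round(1))
print(bydepth(z,*g(140,150)),bydepth(z,*g(395,360)))
E
```

```text
((427.5951843261719, -181.68099975585938), (30.799692153930664, 90.33360290527344), 13.230023384094238) [[402.29998779296875, -141.1999969482422], [422.8999938964844, -229.1999969482422], [452.8999938964844, -222.10000610351562], [432.20001220703125, -134.1999969482422]]
(357, 287) [ 451.5 -222.     9. ]
(387, 281) [ 433.3 -225.5    9. ]
(388, 424) [ 431.7 -135.5    9. ]
(432, 413) [ 403.5 -142.8    9. ]
(157, 176) [ 550.2 -278.1   62. ]
(187, 184) [ 552.6 -281.7    0. ]
(172, 0) [ 536.2 -353.3   62. ]
(206, 0) [ 534.4 -376.3    0. ]
[ 557.56189566 -289.96499369   61.67526436] [ 427.84590984 -177.39144834    9.98100405]
```

Call:
apply_moves(
  rows=[
    {"linear": [-0.29, 0.71, 0], "twist": [0, 0, 0], "claw": 50},
    {"linear": [0, 0, 0.7], "twist": [0, 0, -0.74], "claw": 50},
    {"linear": [0, 0, 0.7], "twist": [0, 0, -0.74], "claw": 50},
    {"linear": [0, 0, 0.7], "twist": [0, 0, -0.73], "claw": 50},
    {"linear": [0, 0, 0.8], "twist": [0, 0, 0], "claw": 50},
    {"linear": [0, 0, 0.8], "twist": [0, 0, 0], "claw": 50},
    {"linear": [0, 0, 0.5], "twist": [0, 0, 0], "claw": 50},
    {"linear": [0, 0, 0], "twist": [0, 0, 0], "claw": 50},
  ],
  grip_force=40,
)

```text
time_s: 1.53
eef_pos: [419.8, -155.1, 22.8]
ee_rot: [2.46, -1.946, -0.013]
ft_force: [-0.5, -0.2, -1.6]
opening: 49.9
finger_force: 0.0
```

```bash
python3 - <<'E'
from h import *
from scipy.spatial.transform import Rotation as R
s=telemetry.state();print(s['time_s'],s['eef_pos'],R.from_rotvec(s['ee_rot']).as_matrix().round(3),s['opening'],s['ft_force'])
snap('wrist','w2');im=load('w2')['im']
cv2.imwrite('pics/w2b.png',cv2.resize(im[120:420,80:480],(800,600),interpolation=cv2.INTER_CUBIC))
E
```

```text
1.5333 [ 419.77399961 -155.09157003   22.76474902] [[ 0.23  -0.973 -0.009]
 [-0.973 -0.23   0.001]
 [-0.003  0.009 -1.   ]] 49.898905537973086 [-0.51039487 -0.22928767 -1.56773768]
```

View pics/w2b.png

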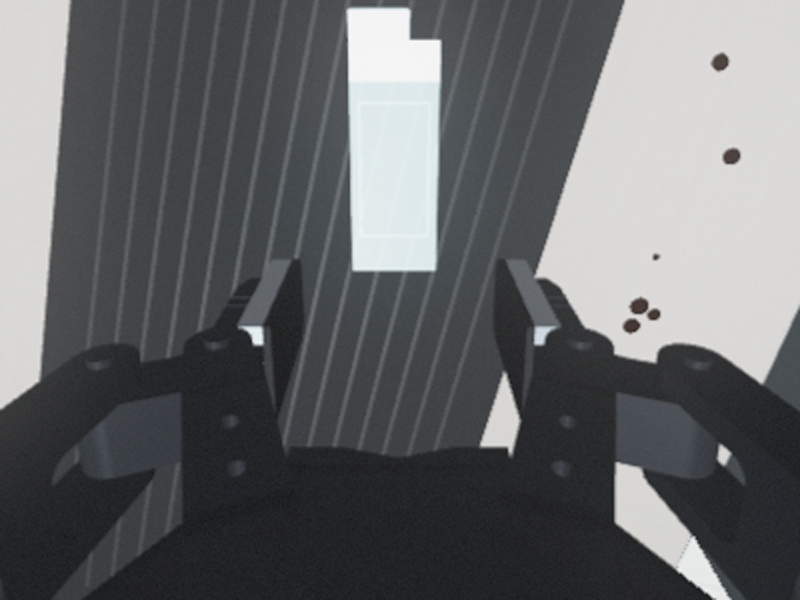

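The slide is parallel to the fingers and centred between them, with its clear end at crop (395,270) and the fingertips at about (285,262) and (512,262). I'll measure both.

```bash
python3 - <<'E'
from h import *
z=load('w2');g=lambda x,y:(80+x/2-.25,120+y/2-.25)
tip=np.array([419.77,-155.09,22.76]);X=np.array([.23,-.973,0]);Y=np.array([-.973,-.23,0])
for p in [(352,270),(436,270),(348,9),(410,8)]:
    q=onz(z,*g(*p),9);print(p,q.round(1),(q-tip)@X,(q-tip)@Y)
for p in [(285,266),(280,285),(290,275),(512,266),(518,285)]:
    q=bydepth(z,*g(*p));print(p,q.round(1),(q-tip)@X,(q-tip)@Y)
E
```

```text
(352, 270) [ 432.1 -135.2    9. ] -16.549464696700543 -16.57016609424509
(436, 270) [ 403.2 -141.9    9. ] -16.665490288653405 13.12863746546746
(348, 9) [ 451.8 -221.3    9. ] 71.80699915718388 -15.935468626458325
(410, 8) [ 433.  -226.1    9. ] 72.11259119237654 3.4250936270695593
(285, 266) [ 449.8 -159.5   68.4] 11.17073946173438 -28.25314258560286
(280, 285) [ 449.1 -159.8   79.2] 11.293555370269864 -27.462625169614565
(290, 275) [ 447.8 -159.9   73.5] 11.117569574656855 -26.188353767360805
(512, 266) [ 396.2 -172.1   68.8] 11.154289617959273 26.829576126432684
(518, 285) [ 396.5 -171.5   78.2] 10.619223793509995 26.37737997056398
```

The fingertips appear about 45 mm above the TCP, which doesn't fit the description. I'll check with the scene and side cameras.

```bash
python3 - <<'E'
from h import *
tip=np.array([419.77,-155.09,22.76])
out=np.zeros((600,800,3),np.uint8)
for i,n in enumerate(('scene','side')):
    snap(n,n+'2');z=load(n+'2');im=z['im'].copy()
    for k,(q) in enumerate([tip,tip-[0,0,tip[2]-2]]):
        c=z['T'][:3,:3].T@(q-z['T'][:3,3]);u=z['K'][0,0]*c[0]/-c[2]+z['K'][0,2];v=z['K'][1,1]*c[1]/c[2]+z['K'][1,2]
        print(n,u,v)
        if k==0:u0,v0=int(u),int(v);cv2.circle(im,(u0,v0),1,(0,0,255),-1)
    x0,y0=max(u0-50,0),v0-90
    out[:,i*400:i*400+400]=cv2.resize(im[y0:y0+150,x0:x0+100],(400,600),interpolation=cv2.INTER_CUBIC)
cv2.imwrite('pics/c3.png',out)
E
```

```text
scene 231.06625340090022 241.34452370318937
scene 231.7312944332445 250.17276778442172
side 224.99825966358839 205.4064823690229
side 225.3983181179026 212.1819248881137
```

View pics/c3.png

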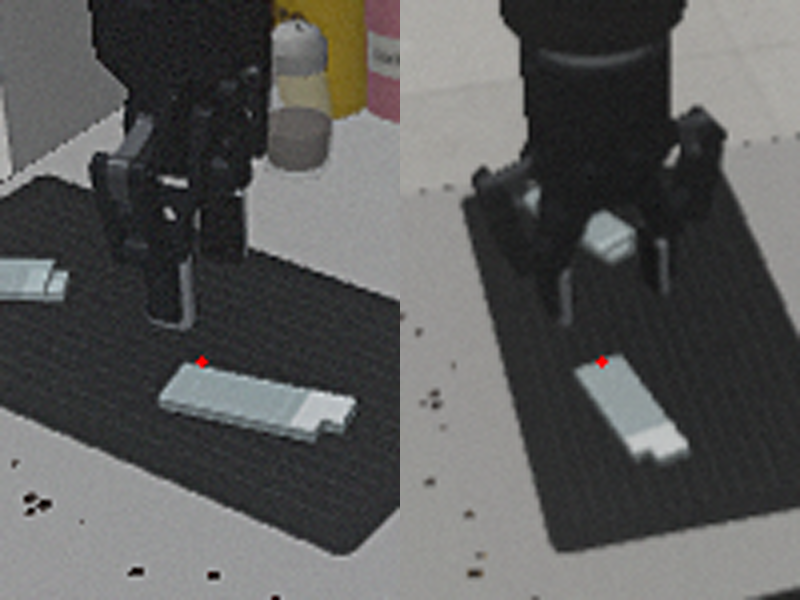

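```bash
python3 - <<'E'
from h import *
s=telemetry.state();print(s['time_s'],s['eef_pos'],s['qpos'],cams.calibration('wrist')['T'][:3,3])
tip=np.array([419.77,-155.09,22.76]);X=np.array([.23,-.973,0]);Y=np.array([-.973,-.23,0])
for n,o,ps in (('scene2',(181,151),[(170,320),(175,300),(188,310),(232,250)]),('side2',(174,115),[(165,318),(165,300),(263,285)])):
    z=load(n)
    for p in ps:
        q=bydepth(z,o[0]+p[0]/4,o[1]+p[1]/4);print(n,p,q.round(1),((q-tip)@X).round(1),((q-tip)@Y).round(1))
E
```

```text
1.6833 [ 423.84408181 -156.22239861   29.7544447 ] [ 9.78216856e-02 -3.36506353e-01 -5.55904546e-01  9.94965168e-04
 -1.35040546e+00  1.34435551e-01] [ 439.81696312 -222.48698066  207.18642153]
scene2 (170, 320) [ 386.4 -168.    71. ] 4.9 35.4
scene2 (175, 300) [ 385.7 -172.5   83.8] 9.1 37.2
scene2 (188, 310) [ 395.7 -170.9   72. ] 9.8 27.1
scene2 (232, 250) [ 446.6 -156.5   71. ] 7.6 -25.8
side2 (165, 318) [ 396.6 -174.1   75.3] 13.2 26.9
side2 (165, 300) [ 397.4 -173.6   87.2] 12.8 26.0
side2 (263, 285) [ 454.3 -160.6   75.9] 13.3 -32.3
```

```bash
cat >> h.py <<'E'
def tips(tag,tcp,X,Y):
    z=load(tag);K=z['K'];T=z['T'];d=z['d'];v,u=np.mgrid[0:420,0:560]
    P=np.stack([(u-K[0,2])/K[0,0],-(v-K[1,2])/K[1,1],-np.ones(u.shape)],-1)*d[...,None]
    P=P@T[:3,:3].T+T[:3,3]-tcp
    x=P@X;y=P@Y
    for s in (1,-1):
        m=(d>0)&(abs(x)<16)&(s*y>2)&(s*y<60)&(P[...,2]>-12)
        m&=P[...,2]+tcp[2]>14
        Z=np.sort(P[...,2][m]);print(tag,s,len(Z),Z[[0,20,60,150]].round(1) if len(Z)>150 else Z[:5], 'inner y',np.percentile(s*y[m&(P[...,2]<Z[0]+15)],[2,50]).round(1))
E
python3 - <<'E'
from h import *
snap('wrist','w3');s=telemetry.state()
X=np.array([0,-1.,0]);Y=np.array([-1.,0,0]);X2=np.array([.23,-.973,0]);Y2=np.array([-.973,-.23,0])
tips('wrist0',np.array([599.6,0,195.4]),X,Y)
tips('w1',np.array([450.3,-169.1,196.8]),X,Y)
tips('w3',s['eef_pos'],X2,Y2);print(s['time_s'],s['eef_pos'],s['opening'])
E
```

```text
wrist0 1 12905 [46.7 48.9 50.5 52.9] inner y [41.7 42.1]
wrist0 -1 11560 [46.6 48.6 50.1 52.7] inner y [43.  43.5]
w1 1 17583 [39.7 42.1 44.  47.4] inner y [30.9 31.3]
w1 -1 17420 [39.3 42.  44.3 47.3] inner y [32.  32.4]
w3 1 19267 [37.  38.5 41.1 44.5] inner y [24.7 25. ]
w3 -1 19211 [36.6 38.6 41.2 44.6] inner y [25.  25.3]
1.7333 [ 424.22424132 -156.25086166   30.31090181] 50.165014742548294
```

The visible fingertips end about 37 mm short of the reported TCP at this opening, and both fixed cameras agree with that. I'll plan from the tips I measured and watch the force on the way down.

```bash
python3 - <<'E'
from h import *
z=load('w3');im=z['im'];g=cv2.cvtColor(im,cv2.COLOR_BGR2GRAY)
tcp=np.array([424.22,-156.25,30.3]);X=np.array([.23,-.973,0]);Y=np.array([-.973,-.23,0])
m=np.zeros_like(g);m[60:275,240:320]=(g[60:275,240:320]>130)
c=max(cv2.findContours(m,0,2)[0],key=cv2.contourArea)
P=np.array([[(onz(z,*p[0],9)-tcp)@X,(onz(z,*p[0],9)-tcp)@Y] for p in c],np.float32)
print(P.min(0),P.max(0),cv2.minAreaRect(P))
s=telemetry.state();print(s['eef_pos'],s['ee_rot'],s['ft_force'])
E
```

```text
[-19.121252  -12.7166195] [70.211174 17.52651 ] ((25.527172088623047, 2.4051637649536133), (89.39732360839844, 30.08787727355957), 0.20640332996845245)
[ 424.22424132 -156.25086166   30.31090181] [-2.46313702  1.94841589 -0.00367706] [ 0.39300664 -0.07933283  1.10158279]
```

Call:
apply_moves(
  rows=[
    {"linear": [0.02, 0.06, 0.2], "twist": [0, 0, 0], "claw": 50},
    {"linear": [0, 0, 0.2], "twist": [0, 0, 0], "claw": 50},
    {"linear": [0, 0, 0.15], "twist": [0, 0, 0], "claw": 50},
    {"linear": [0, 0, 0.1], "twist": [0, 0, 0], "claw": 50},
    {"linear": [0, 0, 0], "twist": [0, 0, 0], "claw": 50},
  ],
)

```text
time_s: 2.15
eef_pos: [419.8, -157.7, 1.0]
ee_rot: [2.462, -1.95, -0.003]
ft_force: [-0.4, 0.0, -0.4]
opening: 49.9
finger_force: 0.0
```

Call:
apply_moves(
  rows=[
    {"linear": [0, 0, 0.15], "twist": [0, 0, 0], "claw": 50},
    {"linear": [0, 0, 0.15], "twist": [0, 0, 0], "claw": 50},
    {"linear": [0, 0, 0.1], "twist": [0, 0, 0], "claw": 50},
    {"linear": [0, 0, 0], "twist": [0, 0, 0], "claw": 50},
    {"linear": [0, 0, 0], "twist": [0, 0, 0], "claw": 50},
  ],
)

```text
time_s: 2.57
eef_pos: [420.4, -157.8, -14.0]
ee_rot: [2.463, -1.95, -0.001]
ft_force: [0.5, 0.5, 0.2]
opening: 50.0
finger_force: 0.0
```

```bash
python3 - <<'E'
from h import *
snap('wrist','w4');s=telemetry.state()
X2=np.array([.23,-.973,0]);Y2=np.array([-.973,-.23,0])
tips('w4',s['eef_pos'],X2,Y2);print(s['time_s'],s['eef_pos'],s['opening'],s['ft_force'])
E
```

```text
w4 1 19217 [36.8 39.  41.4 44.7] inner y [24.5 24.8]
w4 -1 19140 [36.6 39.  41.3 44.8] inner y [25.2 25.5]
2.6167 [ 420.65208564 -157.77134309  -13.65308942] 49.882551118924766 [0.32506198 0.66262481 0.48583248]
```

Call:
apply_moves(
  rows=[
    {"linear": [0.0, 0.0, 0.2], "twist": [0, 0, 0], "claw": 50},
    {"linear": [0, 0, 0.14], "twist": [0, 0, 0], "claw": 50},
    {"linear": [0, 0, 0.08], "twist": [0, 0, 0], "claw": 50},
    {"linear": [0, 0, 0], "twist": [0, 0, 0], "claw": 50},
    {"linear": [0, 0, 0], "twist": [0, 0, 0], "claw": 50},
  ],
)

```text
time_s: 3.03
eef_pos: [420.4, -157.8, -30.9]
ee_rot: [2.463, -1.95, -0.001]
ft_force: [0.6, 0.4, 0.6]
opening: 50.1
finger_force: 0.0
```

```bash
python3 - <<'E'
from h import *
snap('wrist','w5');s=telemetry.state();z=load('w5');g=cv2.cvtColor(z['im'],6)
tcp=s['eef_pos'];X=np.array([.23,-.973,0]);Y=np.array([-.973,-.23,0])
print(s['eef_pos'],s['opening'],s['ft_force'])
m=np.zeros_like(g);m[60:275,230:330]=(g[60:275,230:330]>130)
c=max(cv2.findContours(m,0,2)[0],key=cv2.contourArea)
P=np.array([[(onz(z,*p[0],9)-tcp)@X,(onz(z,*p[0],9)-tcp)@Y] for p in c],np.float32)
print(P.min(0),P.max(0),cv2.minAreaRect(P))
E
```

```text
[ 420.61525039 -157.79959267  -30.49780049] 50.04681029535123 [ 0.5493479   0.02227942 -0.18387812]
[ -3.631786 -16.491163] [69.622505 13.572163] ((32.983638763427734, -1.4104928970336914), (73.24213409423828, 29.978483200073242), 0.17247377336025238)
```

Call:
apply_moves(
  rows=[
    {"linear": [0, -0.03, 0.02], "twist": [0, 0, 0], "claw": 36},
    {"linear": [0, 0, 0], "twist": [0, 0, 0], "claw": 36},
    {"linear": [0, 0, 0], "twist": [0, 0, 0], "claw": 25},
    {"linear": [0, 0, 0], "twist": [0, 0, 0], "claw": 25},
    {"linear": [0, 0, 0], "twist": [0, 0, 0], "claw": 25},
    {"linear": [0, 0, 0], "twist": [0, 0, 0], "claw": 25},
  ],
  grip_force=50,
)

```text
time_s: 3.58
eef_pos: [422.2, -157.5, -30.8]
ee_rot: [-2.463, 1.95, -0.001]
ft_force: [0.9, 0.7, 3.5]
opening: 28.1
finger_force: 49.6
```

Call:
apply_moves(
  rows=[
    {"linear": [0, 0, -0.3], "twist": [0, 0, 0], "claw": 25},
    {"linear": [0, 0, -0.4], "twist": [0, 0, 0], "claw": 25},
    {"linear": [0, 0, -0.4], "twist": [0, 0, 0], "claw": 25},
    {"linear": [0.8, 0.14, 0], "twist": [0, 0, 0], "claw": 25},
    {"linear": [0.8, 0.14, 0], "twist": [0, 0, 0], "claw": 25},
    {"linear": [0.8, 0.14, 0], "twist": [0, 0, 0], "claw": 25},
    {"linear": [0.8, 0.14, 0], "twist": [0, 0, 0], "claw": 25},
    {"linear": [0.77, 0.13, 0], "twist": [0, 0, 0], "claw": 25},
  ],
)

```text
time_s: 4.25
eef_pos: [430.9, -319.9, 12.2]
ee_rot: [2.463, -1.95, -0.001]
ft_force: [1.8, 1.5, 0.4]
opening: 27.9
finger_force: 49.3
```

Call:
apply_moves(
  rows=[
    {"linear": [0, 0, 0], "twist": [0, 0, -0.9], "claw": 25},
    {"linear": [0, 0, 0], "twist": [0, 0, -0.9], "claw": 25},
    {"linear": [0, 0, 0], "twist": [0, 0, -0.9], "claw": 25},
    {"linear": [0, 0, 0], "twist": [0, 0, -0.9], "claw": 25},
    {"linear": [0, 0, 0], "twist": [0, 0, -0.9], "claw": 25},
    {"linear": [0, 0, 0], "twist": [0, 0, -0.9], "claw": 25},
    {"linear": [0, 0, 0], "twist": [0, 0, -0.9], "claw": 25},
    {"linear": [0, 0, 0], "twist": [0, 0, -0.9], "claw": 25},
  ],
)

```text
time_s: 4.92
eef_pos: [431.0, -318.2, 12.1]
ee_rot: [-3.01, 0.9, 0.002]
ft_force: [-0.8, 0.3, -0.2]
opening: 27.7
finger_force: 49.4
```

Call:
apply_moves(
  rows=[
    {"linear": [0, 0, 0], "twist": [0, 0, -0.95], "claw": 25},
    {"linear": [0, 0, 0], "twist": [0, 0, -0.95], "claw": 25},
    {"linear": [0, 0, 0], "twist": [0, 0, -0.95], "claw": 25},
    {"linear": [0, 0, 0], "twist": [0, 0, -0.95], "claw": 25},
    {"linear": [0, 0, 0], "twist": [0, 0, 0], "claw": 25},
    {"linear": [0, 0, 0], "twist": [0, 0, 0], "claw": 25},
    {"linear": [0, 0, 0], "twist": [0, 0, 0], "claw": 25},
  ],
)

```text
time_s: 5.5
eef_pos: [431.2, -318.3, 12.4]
ee_rot: [-3.127, 0.299, 0.001]
ft_force: [0.4, 0.2, -0.0]
opening: 28.1
finger_force: 49.4
```

```bash
python3 - <<'E'
from h import *
from scipy.spatial.transform import Rotation as R
for n in ('scene','wrist'): snap(n,n+'6')
s=telemetry.state();print(s['time_s'],s['eef_pos'],R.from_rotvec(s['ee_rot']).as_matrix().round(3),s['opening'],s['ft_force'],s['qpos'])
w=load('wrist6')['im'];sc=load('scene6')['im']
out=np.zeros((600,800,3),np.uint8)
out[:420,:400]=cv2.resize(w[0:294,140:420],(400,420),interpolation=cv2.INTER_CUBIC)
out[:420,400:]=cv2.resize(sc[130:130+189,240:420],(400,420),interpolation=cv2.INTER_CUBIC)
cv2.imwrite('pics/c4.png',out[:420])
E
```

```text
5.6 [ 431.26855901 -318.30775204   12.56344427] [[ 0.982 -0.188 -0.   ]
 [-0.188 -0.982  0.   ]
 [-0.    -0.    -1.   ]] 28.039355937101046 [0.19889405 0.03129617 0.42380293] [-2.60472522e-01 -7.34887678e-02 -3.64784906e-01  8.30913373e-06
 -1.27979449e+00  1.64196794e+00]
```

View pics/c4.png

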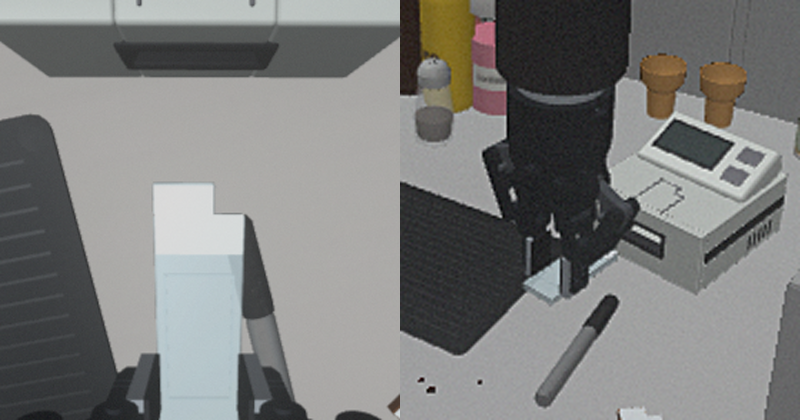

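The slide is held straight with its frosted end toward the reader: tip at crop (154–214,183), notch on the right. The mouth is ahead, spanning about (114–279,43) to (124–272,68). Next I'll measure the fit in the tool frame.

```bash
cat > m.py <<'E'
from h import *
def run(tag,tcp,Rm):
    z=load(tag);K=z['K'];T=z['T'];d=z['d'];v,u=np.mgrid[0:420,0:560]
    P=np.stack([(u-K[0,2])/K[0,0],-(v-K[1,2])/K[1,1],-np.ones(u.shape)],-1)*d[...,None]
    P=P@T[:3,:3].T+T[:3,3]
    L=(P-tcp)@Rm   # tool coords
    x,y,h=L[...,0],L[...,1],P[...,2]
    m=(d>0)&(x>75)&(x<150)&(h>8)&(h<56)&(abs(y)<75)&((abs(y)>32)|(h<20))&(h>8)
    for _ in range(3):
        b=np.polyfit(y[m],x[m],1);r=abs(x-np.polyval(b,y));m&=r<4
    print('face x=%.1f + %.4f y'%(b[1],b[0]),m.sum(),'resid',r[m].mean(), 'slope vs h',np.polyfit(h[m],x[m],1))
    return z,P,L
E
python3 - <<'E'
from m import *
from scipy.spatial.transform import Rotation as R
s=telemetry.state();Rm=R.from_rotvec(s['ee_rot']).as_matrix();tcp=s['eef_pos']
z,P,L=run('wrist6',tcp,Rm)
g=lambda x,y:(140+x/1.4286-.15,y/1.4286-.15)
for p in [(180,210),(180,300),(220,240),(200,330)]:
    u,v=g(*p);print('slide top',p,L[int(v),int(u)].round(1),P[int(v),int(u),2].round(1))
ht=np.median([P[int(g(*p)[1]),int(g(*p)[0]),2] for p in [(180,210),(180,300),(220,240),(200,330)]])
f=lambda p,h:((onz(z,*g(*p),h)-tcp)@Rm).round(1)
print('ht',ht)
for p in [(153.5,183),(214,183),(244,215),(244,250),(153.5,250),(157,350),(242,350)]: print('slide',p,f(p,ht))
for p,h in [((50,76),0),((347,76),0),((0,25),62),((400,24),62),((114,43),41.7),((279,43),41.7),((124,69),25.3),((272,69),25.3)]: print(p,h,f(p,h))
E
```

```text
face x=110.5 + -0.0032 y 3995 resid 0.15428057360132766 slope vs h [-1.03751871e-03  1.10504797e+02]
slide top (180, 210) [ 61.5  -6.4 -39. ] 51.5
slide top (180, 300) [ 31.6  -6.8 -39.9] 52.5
slide top (220, 240) [ 51.9   6.6 -39.4] 51.9
slide top (200, 330) [ 20.6   0.  -39.4] 52.0
ht 51.93647539324026
slide (153.5, 183) [ 69.5 -14.3 -39.4]
slide (214, 183) [ 69.5   4.9 -39.4]
slide (244, 215) [ 59.5  14.7 -39.4]
slide (244, 250) [ 48.2  15.  -39.4]
slide (153.5, 250) [ 48.2 -14.9 -39.4]
slide (157, 350) [ 12.7 -14.7 -39.4]
slide (242, 350) [ 12.7  15.3 -39.4]
(50, 76) 0 [111.9 -60.7  12.5]
(347, 76) 0 [111.9  60.8  12.5]
(0, 25) 62 [110.1 -53.1 -49.5]
(400, 24) 62 [110.3  53.9 -49.5]
(114, 43) 41.7 [111.7 -26.5 -29.2]
(279, 43) 41.7 [111.7  25.2 -29.2]
(124, 69) 25.3 [108.4 -26.3 -12.8]
(272, 69) 25.3 [108.4  26.  -12.8]
```

Call:
apply_moves(
  rows=[
    {"linear": [0.1, 0, 0.2], "twist": [0, 0, 0], "claw": 25},
    {"linear": [0.3, 0, 0.14], "twist": [0, 0, 0], "claw": 25},
    {"linear": [0.3, 0, 0], "twist": [0, 0, 0], "claw": 25},
    {"linear": [0.1, 0, 0], "twist": [0, 0, 0], "claw": 25},
    {"linear": [0, 0, 0], "twist": [0, 0, 0], "claw": 25},
    {"linear": [0, 0, 0], "twist": [0, 0, 0], "claw": 25},
    {"linear": [0, 0, 0], "twist": [0, 0, 0], "claw": 25},
  ],
  grip_force=60,
)

```text
time_s: 6.18
eef_pos: [462.5, -324.2, -1.0]
ee_rot: [-3.128, 0.294, 0.0]
ft_force: [0.1, -0.4, 0.4]
opening: 27.3
finger_force: 60.4
```

```bash
python3 - <<'E'
from m import *
from scipy.spatial.transform import Rotation as R
snap('wrist','w7');snap('scene','s7')
s=telemetry.state();Rm=R.from_rotvec(s['ee_rot']).as_matrix();tcp=s['eef_pos'];print(tcp,s['opening'],s['ft_force'])
z,P,L=run('w7',tcp,Rm)
im=z['im'];out=np.zeros((420,800,3),np.uint8)
out[:,:400]=cv2.resize(im[60:270,180:380],(400,420),interpolation=cv2.INTER_CUBIC)
out[:,400:]=cv2.resize(load('s7')['im'][170:170+126,290:410],(400,420),interpolation=cv2.INTER_CUBIC)
cv2.imwrite('pics/c5.png',out)
for x in (15,25,35,45,55):
    m=(abs(L[...,0]-x)<1.5)&(abs(L[...,1])<12);print(x,np.median(P[...,2][m]))
E
```

```text
[ 462.51279652 -324.26203678   -0.77143529] 27.45725193348132 [ 0.13579414 -0.23324902 -0.37184731]
face x=78.7 + -0.0050 y 940 resid 0.03717285428795248 slope vs h [-9.94942036e-04  7.86978387e+01]
15 38.59948783961866
25 38.43217742011369
35 38.40030931821917
45 38.32916880059892
55 38.563038848101485
```

View pics/c5.png

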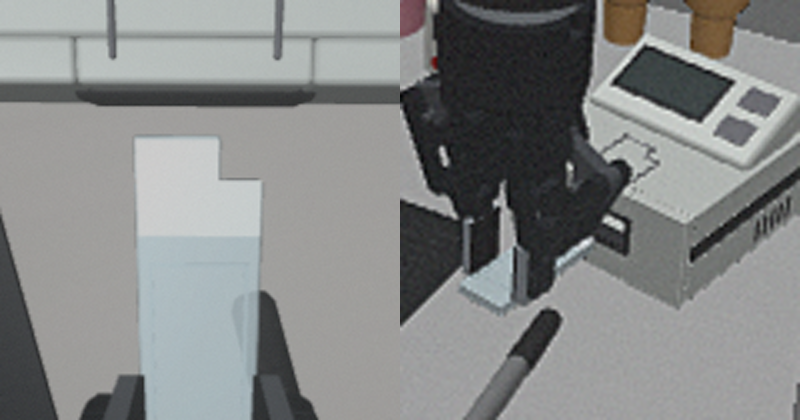

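The slide's tip is about 9 mm short of the mouth. Its centre is at crop x 198 against 195.5 for the mouth, so I'll nudge it slightly left. The height fits, with mid-thickness near 35 mm. I'll go in gently.

Call:
apply_moves(
  rows=[
    {"linear": [0.12, -0.01, 0], "twist": [0, 0, 0], "claw": 25},
    {"linear": [0.15, 0, 0], "twist": [0, 0, 0], "claw": 25},
    {"linear": [0.15, 0, 0], "twist": [0, 0, 0], "claw": 25},
    {"linear": [0.15, 0, 0], "twist": [0, 0, 0], "claw": 25},
    {"linear": [0.15, 0, 0], "twist": [0, 0, 0], "claw": 25},
    {"linear": [0.15, 0, 0], "twist": [0, 0, 0], "claw": 25},
    {"linear": [0.08, 0, 0], "twist": [0, 0, 0], "claw": 25},
    {"linear": [0, 0, 0], "twist": [0, 0, 0], "claw": 25},
  ],
)

```text
time_s: 6.95
eef_pos: [500.8, -331.0, -1.2]
ee_rot: [3.128, -0.294, -0.001]
ft_force: [0.1, 0.6, -1.0]
opening: 27.5
finger_force: 60.4
```

Call:
apply_moves(
  rows=[
    {"linear": [0.08, 0, 0], "twist": [0, 0, 0], "claw": 25},
    {"linear": [0.08, 0, 0], "twist": [0, 0, 0], "claw": 25},
    {"linear": [0.06, 0, 0], "twist": [0, 0, 0], "claw": 25},
    {"linear": [0, 0, 0], "twist": [0, 0, 0], "claw": 25},
    {"linear": [0, 0, 0], "twist": [0, 0, 0], "claw": 25},
  ],
)

```text
time_s: 7.37
eef_pos: [508.2, -332.5, -1.2]
ee_rot: [-3.127, 0.294, 0.003]
ft_force: [-3.7, 0.6, 0.9]
opening: 27.6
finger_force: 60.5
```

Call:
apply_moves(
  rows=[
    {"linear": [0.03, 0, 0], "twist": [0, 0, 0], "claw": 25},
    {"linear": [0.03, 0, 0], "twist": [0, 0, 0], "claw": 25},
    {"linear": [0, 0, 0], "twist": [0, 0, 0], "claw": 25},
    {"linear": [0, 0, 0], "twist": [0, 0, 0], "claw": 25},
  ],
)

```text
time_s: 7.7
eef_pos: [510.8, -333.0, -1.1]
ee_rot: [-3.128, 0.294, 0.001]
ft_force: [-4.6, 0.6, -0.0]
opening: 27.2
finger_force: 60.4
```

Call:
apply_moves(
  rows=[
    {"linear": [0.03, 0, 0], "twist": [0, 0, 0], "claw": 25},
    {"linear": [0.03, 0, 0], "twist": [0, 0, 0], "claw": 25},
    {"linear": [0, 0, 0], "twist": [0, 0, 0], "claw": 25},
    {"linear": [0, 0, 0], "twist": [0, 0, 0], "claw": 25},
  ],
)

```text
time_s: 8.03
eef_pos: [512.4, -333.4, -1.4]
ee_rot: [-3.127, 0.294, 0.004]
ft_force: [-6.3, 1.2, 0.6]
opening: 27.6
finger_force: 60.5
```

Call:
apply_moves(
  rows=[
    {"linear": [0.03, 0, 0], "twist": [0, 0, 0], "claw": 25},
    {"linear": [0, 0, 0], "twist": [0, 0, 0], "claw": 25},
    {"linear": [0, 0, 0], "twist": [0, 0, 0], "claw": 25},
  ],
)

```text
time_s: 8.28
eef_pos: [512.4, -333.4, -1.8]
ee_rot: [-3.127, 0.295, 0.008]
ft_force: [-9.0, 3.2, 2.1]
opening: 27.3
finger_force: 60.6
```

Call:
apply_moves(
  rows=[
    {"linear": [0.03, 0, 0], "twist": [0, 0, 0], "claw": 25},
    {"linear": [0, 0, 0], "twist": [0, 0, 0], "claw": 25},
    {"linear": [0, 0, 0], "twist": [0, 0, 0], "claw": 25},
  ],
)

```text
time_s: 8.53
eef_pos: [512.4, -333.4, -2.2]
ee_rot: [-3.126, 0.295, 0.012]
ft_force: [-12.7, 2.6, 2.3]
opening: 27.7
finger_force: 60.7
```

The advance has stopped dead and the force has risen to 12.7 N, so the slide is against the stop. One check before handing in.

```bash
python3 - <<'E'
from m import *
from scipy.spatial.transform import Rotation as R
snap('wrist','w8');snap('scene','s8')
s=telemetry.state();Rm=R.from_rotvec(s['ee_rot']).as_matrix();tcp=s['eef_pos'];print(tcp,s['opening'],s['ft_force'],s['finger_force'])
z,P,L=run('w8',tcp,Rm)
im=z['im'];out=np.zeros((420,800,3),np.uint8)
out[:,:400]=cv2.resize(im[60:270,180:380],(400,420),interpolation=cv2.INTER_CUBIC)
out[:,400:]=cv2.resize(load('s8')['im'][120:309,220:400],(400,420),interpolation=cv2.INTER_CUBIC)
cv2.imwrite('pics/c6.png',out)
E
```

```text
[ 512.39593547 -333.40785158   -2.21039208] 27.259433972719933 [-13.62503737   3.77392109   1.41585968] 60.6666898727417Traceback (most recent call last):
  File "<stdin>", line 5, in <module>
  File "m.py", line 10, in run
    b=np.polyfit(y[m],x[m],1);r=abs(x-np.polyval(b,y));m&=r<4
    raise TypeError("expected non-empty vector for x")
TypeError: expected non-empty vector for x
```

The tip depth works out at about 41.6 mm against 42 mm for home, and the force followed the spring curve up to a hard stop. The grip is firm, so I'm handing in.

```bash
python3 -c "
from h import *
print(arm.hand_in())"
```

```text
the job is handed in; nothing more can be done
None
```

I pushed the fresh slide, label up and frosted end first, into the reader until it hit the hard stop (about 41.6 mm in, against 42 mm for fully home), and handed in with it still gripped and pressed there at about 13 N; I took no final picture after the push.

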